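# Load the bottle warmer and hold its dial pressed to start it

### The job

Slide the tray, with the steel cup standing in it, all the way into the slot of the grey bottle warmer. Then refit the loose dial: turn it so that the flat in its bore matches the flat of the D-shaped spindle on top of the warmer, push it fully onto the spindle, press the spindle down as far as it goes and finish still gripping the dial and keeping it pressed. Keep the cup upright, and leave the other things on the shelf where they stand.

Things in the scene. Friction and masses are not known exactly. Their poses are not given: they have to be found in the camera images.
- warmer: Grey bottle warmer, fixed. Origin: on the shelf where the tray's origin comes when home; x points into the slot, z up. Two rails 18 mm high (x -45 to +66 mm) leave a 116 mm channel without floor; lips 14-18 mm up reach 8 mm inward, so the tray only slides in along x. Behind it the console: x 66 (stop for the tray) to 166 mm, 140 mm wide, 65 mm high.
- slot_mouth (a point): Middle of the slot's entrance, on the shelf, at warmer x = -66 mm; axes as the warmer. Here the flared guides stand about 130 mm apart, narrowing to the 116 mm channel 21 mm further in.
- tray: Aluminium tray: plate 130 (x) by 110 (y) by 10 mm thick, 0.2-0.3 kg, with a round recess 70 mm wide, 5 mm deep, at x = +5 mm, where the cup stands. Origin: centre of the plate's underside, z up. The edge at x = +65 mm enters the slot first; when home its x is parallel to the warmer's x, and the lug end and 20 mm of plate stay outside the rails.
- tray_lug (a point): Centre of the top of the tray's upright lug, its handle: 16 mm (x) by 20 mm (y), top 50 mm above the tray's underside, centred at tray x = -73 mm. Axes as the tray.
- cup: Stainless steel cup, open at the top, 68 mm wide at the rim, 64 mm at the foot, 65 mm high, standing in the tray's recess. Origin: centre of its underside.
- dial: Loose round grey dial, 46 mm tall, 50 g, standing bore down. Origin: centre of underside, z up. Hub 44 mm across, 24 mm high, with a blind D bore 18 mm deep (20.6 mm across, flat 5.3 mm from the axis on the +x side). On it a grip bar 42 mm (x) by 14 mm (y), 24 to 46 mm high. A small pointer nose on the hub's rim at +x (31 mm from the axis) marks the flat's side.
- spindle_top (a point): Centre of the top of the upright steel D spindle (at warmer x = 120 mm): 18 mm across, flat 4 mm from the axis on its +x side, 30 mm proud of the console, top 3 mm tapered. x points out of the flat, z up. The dial fits when its x points the same way (play 1.3 mm, 0.15 rad); fully on, the dial's origin is 18 mm below this point. A steel tick at its foot also points along +x. Its angle is stiff.
- spindle (a joint): How far the spindle is pressed down, in m: 0 free, 0.008 fully down. A spring of 1000 N/m pushes it up (8 N at full travel).
- jar: Bystander: small round glass jar with a steel twist cap, 50 mm wide, 58 mm high. Origin: centre of the underside.
- teat_cover: Bystander: lime silicone teat cover, a small dome 48 mm wide at the foot, 45 mm high. Origin: centre of the underside.
- dispenser: Bystander: frosted plastic push dispenser bottle with a white pump head, 64 mm wide, 181 mm high. Origin: centre of the underside.
- nursing_bottle: Bystander: clear nursing bottle with a white collar and teat, 56 mm wide, 149 mm high. Origin: centre of the underside.
- bowl: Bystander: white ceramic bowl, 100 mm wide, 40 mm high. Origin: centre of the underside.
- spoon: Bystander: white feeding spoon, 150 mm long, lying along its x.
Not all that is in view belongs to the job. What is shaped like the tray but red is not meant.

How it is judged:
On the way, in this order (a step that is already met when the one before it is completed fails the run):
1. the tray is fully in the warmer's slot with the cup standing in it (x of tray in the frame of warmer between -0.006 and 0.006 m and y of tray in the frame of warmer between -0.006 and 0.006 m and height (world z) of tray below 0.004 m and angle between the x axis of tray and the x axis of warmer, either way round below 0.1 rad and horizontal distance between cup and tray below 0.016 m and angle between cup's own z axis and vertical below 0.15 rad and z of cup in the frame of tray below 0.01 m), for 0.2 s.
2. the dial is fully on the D spindle, flat to flat (horizontal distance between dial and spindle_top below 0.004 m and z of dial in the frame of spindle_top below -0.015 m and angle between the x axis of dial and the x axis of spindle_top, either way round below 0.25 rad and angle between dial's own z axis and vertical below 0.12 rad), for 0.2 s.
At the end, for the whole second after the job is handed in: Tray home in the slot (within 6 mm, 0.1 rad), cup upright in its recess; dial upright on the spindle, within 4 mm of its axis, at least 15 of 18 mm deep, flat to flat; spindle held down at least 6 of its 8 mm by the fingers gripping the dial (all of step 1 and all of step 2 and value of joint spindle above 0.006 m and contact force between the fingers and dial above 2 N and linear speed of cup below 0.02 m/s); the arm keeps its last pose, push and grip.
It fails at once if the cup tips by more than 0.5 rad (angle between cup's own z axis and vertical above 0.5 rad).
It fails at once if a bystander is moved more than 30 mm or tipped over (distance of any of jar, teat_cover, dispenser, nursing_bottle, bowl, spoon from where it was at the start of the episode above 0.03 m or angle between any of jar, teat_cover, dispenser, nursing_bottle, bowl's own z axis and vertical above 0.5 rad).
It also fails if it takes over 61 s, if anything falls off the work surface, if the arm or the gripper's body presses on something with over 40 N, if the wrist force passes 120 N, or if a joint passes its speed limit or range.

### The arm

A 7-joint arm with a two-finger parallel gripper is mounted at the origin on the work surface. World frame = base frame: x ahead of the robot, y to its left, z up, the work surface at z = 0. Lengths are in m, angles in rad, forces in N, time in s.
With the tool pointing down it reaches from about 0.4 to 0.85 m from the base axis. Payload 10.4 kg.
Tool frame: the origin (TCP) lies at the very end of the fingers, on their centre line; the grasp point (between the pads) lies manip.hold_point_z behind it (manip.hold_point_z is the distance from the TCP to the grasp point, in m); z points along the fingers, y is the direction in which the jaws open and shut (so a half turn about z gives the same grasp; the last joint's range is limited). The gripper opens to 85 mm and grips with 20 to 120 N. Pads are 22 mm wide; open, the fingers measure 114 mm over their backs; the gripper's body (76 mm by 85 mm) begins 54 mm behind the grasp point. The pads swing forward as they close: fully open they stand 13 mm farther back than shut.
Start: joints at [-1.142, 0.332, -0.065, 1.46, 0.022, 1.35, -0.088], TCP at [0.273, 0.562, 0.231] pointing down, gripper open.
Joint ranges: [-2.6, 2.6], [-0.5, 2.12], [-1.47, 1.34], [0.16, 2.42], [-1.27, 4.41], [0.06, 2.06], [-2.6, 2.6]. Speed limits (rad/s): [2.22, 2.22, 2.79, 2.79, 3.14, 3.14, 3.14].

### API

Orientations are given as a unit quaternion [x, y, z, w].
In Python, from workcell import manip gives the robot as it stands.
- The arm moves only by the tool jog_arm, never from a script. Its arguments are lists of equal length, an entry for each row: "translation": the shift along the world's x, y, z in mm, a list of three; "turn": the turn about the world's z in degrees. In form: {"translation": [[x, y, z], ...], "turn": [turn, ...]}. A call has 1 to 12 rows; each row is the pose to reach, as a shift and turn from the pose measured when the call began; what a row does not reach only later rows make up. A row lasts 1/12 s, in which the tool goes at most 41.7 mm and 7.16 degrees, less where a joint would pass 70% of its speed; a pose out of reach is approached as far as the arm can. A call with a gripper value outside its range is refused whole. "grip" is the finger opening in mm, from 0 to 85.4, set as the call begins (left out, the last holds). The fingers move at their own pace and stop on an object; "grip_force" is the grip in N (left out, the last holds). Time passes only in rows, so rows that repeat a pose let the fingers close. It gives the time, the measured TCP pose, the force and the opening at its end, in the units of the state.
- manip.get_obs(): the state, without advancing time (a new reading comes with each control period).
- manip.camera(name): name is "side" or "top" or "wrist"; returns a dict with "frame" (420x560x3 uint8, red, green, blue), "mtx" (3x3 intrinsics, pixels), "pose" (4x4, takes a point from camera to world coordinates). Camera axes: x right, y down, z forward; pixel columns grow to the right and rows downward; lengths in m; the calibration is good to about 2 mm. A picture is of the moment at which its call begins. There is no depth.
- manip.hand_in(): hands the job in, once; it reports no verdict.
Trained networks look in a picture, given as the dict that the camera call returned (one of the last four; its "shot" number tells which), for a name from the list of things; names that differ only in an ending like _2 or _b are one class to them, and where a whole thing is asked for, a point or a joint stands for the part that bears it (a point fixed in the world has none). Each returns a list of dicts, best first, with "confidence" (0 to 1); they miss things now and then, are a little off and sometimes report something else, mostly with a low value. They report only what shows in the picture. A call takes as long as a camera call. They do not tell look-alikes from the thing itself.
- manip.outline_of(picture, label): "mask" (420x560 bool, what is visible of it) and "extent" ([left, top, right, bottom] in pixels, round what is visible of it).
- manip.pinpoint(picture, label): "at" ([column, row] in pixels: a listed point, or the origin of a listed thing).
The state is a dict: "clock": time; "joint_pos": joint angles; "joint_velocities": joint speeds; "tau": joint torques, N m; "position": TCP position; "ee_rot": TCP orientation; "ft_force": force on the tool from outside, world axes, zero at the start; "torque": the same for the moment, N m; "grip_width": opening from 0.0 (shut) to 1.0 (fully open).
Only numpy, scipy, OpenCV 4.12 (cv2) and the standard library are available. Lean on these libraries where they do the work, as an engineer would, in place of code of your own. Each camera call takes 0.05 s, during which the arm holds its last target. There are 200 camera calls.

## Working session

There is one attempt and no reset: what is moved stays moved. The work goes in short steps, Python scripts to look and compute and a tool call to move; the robot and the scene stay as the last step left them, time stands still between calls to the robot, and variables do not carry over. Pictures are saved under pics/ and viewed, about 8 in all and at most 12, crops included, and the job is handed in when it is done.

Besides the shell and the picture viewer there is one more tool, called after "Request:" by a JSON object that holds its "op" and its "data". jog_arm: Moves the arm, as the interface text tells. Its arguments: {"type":"object","properties":{"translation":{"type":"array"},"turn":{"type":"array"},"grip":{"type":"number"},"grip_force":{"type":"number"}},"required":["translation","turn"]}

```bash
mkdir -p pics; ls; cat > h.py <<'E'
import numpy as np, cv2
from workcell import manip
def shot(cam,name=None):
    p=manip.camera(cam)
    if name: cv2.imwrite(f'pics/{name}.png',p['frame'][:,:,::-1])
    return p
def ray(p,uv):
    T=np.array(p['pose']);d=np.linalg.inv(np.array(p['mtx']))@[uv[0],uv[1],1]
    return T[:3,3],T[:3,:3]@d
def at_z(p,uv,z):
    o,d=ray(p,uv);return o+d*(z-o[2])/d[2]
def proj(p,X):
    T=np.array(p['pose']);c=T[:3,:3].T@(np.array(X)-T[:3,3]);u=np.array(p['mtx'])@c;return u[:2]/u[2]
E
python3 - <<'E'
from h import *
print({k:np.round(v,3) for k,v in manip.get_obs().items()},manip.hold_point_z)
Z=dict(warmer=0,slot_mouth=0,tray=0,tray_lug=.05,cup=0.005,dial=0,spindle_top=.095,jar=0,teat_cover=0,dispenser=0,nursing_bottle=0,bowl=0,spoon=0)
ims=[]
for c in('top','side'):
    p=shot(c,c+'0');ims.append(p['frame'])
    print(c,np.round(p['pose'],2).tolist())
    for n,z in Z.items():
        for r in manip.pinpoint(p,n)[:3]: print(n,np.round(r['at']),round(r['confidence'],2),np.round(at_z(p,r['at'],z),3))
E
```

```text
pics
{'clock': np.float64(0.0), 'joint_pos': array([-1.142,  0.333, -0.065,  1.461,  0.022,  1.35 , -0.088]), 'joint_velocities': array([ 0.   ,  0.002,  0.   , -0.001,  0.   , -0.002, -0.   ]), 'tau': array([-1.0000e-03, -6.2544e+01,  4.9000e-02, -3.9162e+01,  1.6000e-02,
        1.0000e-02, -0.0000e+00]), 'position': array([0.273, 0.562, 0.231]), 'ee_rot': array([ 0.224,  0.975, -0.001, -0.   ]), 'ft_force': array([-0.166,  0.037, -0.563]), 'torque': array([-0.035, -0.02 ,  0.016]), 'grip_width': np.float64(0.997)} 0.0187
top [[-0.01, -1.0, 0.08, 0.42], [-1.0, 0.01, -0.01, 0.03], [0.01, -0.08, -1.0, 1.38], [0.0, 0.0, 0.0, 1.0]]
tray [172. 142.] 0.86 [0.76  0.355 0.   ]
tray [324. 202.] 0.66 [ 0.561 -0.121  0.   ]
tray_lug [352. 199.] 0.81 [ 0.566 -0.202  0.05 ]
tray_lug [209. 206.] 0.73 [0.548 0.232 0.05 ]
tray_lug [191. 133.] 0.6 [0.775 0.288 0.05 ]
cup [325. 203.] 0.71 [ 0.557 -0.125  0.005]
dial [205. 204.] 0.65 [0.559 0.253 0.   ]
spindle_top [207. 207.] 0.52 [0.542 0.23  0.095]
jar [386. 235.] 0.52 [ 0.454 -0.313  0.   ]
teat_cover [295. 162.] 0.62 [ 0.689 -0.033  0.   ]
dispe
[... 590 characters left out ...]
lug [322. 169.] 0.68 [0.769 0.286 0.05 ]
tray_lug [253. 323.] 0.65 [ 0.346 -0.253  0.05 ]
cup [318. 275.] 0.95 [ 0.555 -0.126  0.005]
dial [380. 353.] 0.66 [ 0.57  -0.378  0.   ]
spindle_top [262. 178.] 0.44 [0.537 0.221 0.095]
jar [312. 347.] 0.9 [ 0.45  -0.313  0.   ]
teat_cover [352. 240.] 0.58 [ 0.706 -0.028  0.   ]
dispenser [258. 174.] 0.77 [0.592 0.414 0.   ]
nursing_bottle [197. 194.] 0.89 [0.37  0.357 0.   ]
nursing_bottle [380. 352.] 0.69 [ 0.572 -0.375  0.   ]
bowl [251. 416.] 0.58 [ 0.286 -0.409  0.   ]
bowl [377. 354.] 0.58 [ 0.563 -0.378  0.   ]
bowl [251. 323.] 0.29 [ 0.355 -0.207  0.   ]
spoon [248. 323.] 0.6 [ 0.35  -0.205  0.   ]
spoon [319. 278.] 0.5 [ 0.555 -0.134  0.   ]
```

```bash
python3 - <<'E'
import cv2
a=cv2.imread('pics/top0.png')[90:330,120:440];cv2.imwrite('pics/topc.png',cv2.resize(a,(800,600),interpolation=cv2.INTER_CUBIC))
a=cv2.imread('pics/side0.png')[110:420,160:460];cv2.imwrite('pics/sidec.png',cv2.resize(a,(580,600),interpolation=cv2.INTER_CUBIC))
E
```

```text
(no output)
```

View pics/topc.png

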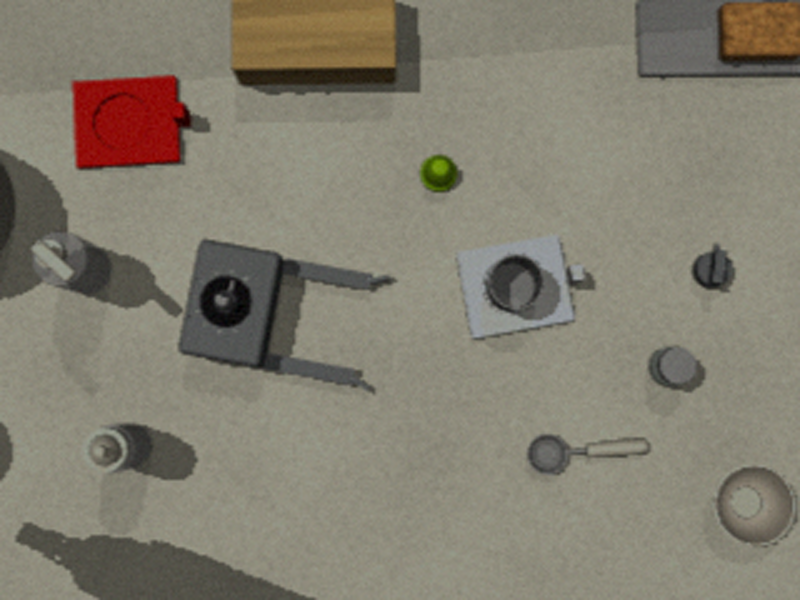

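View pics/sidec.png

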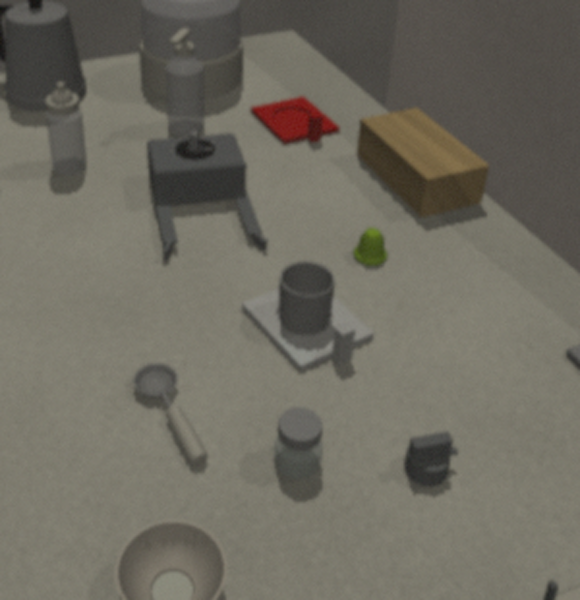

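Top view: the red look-alike tray is at full-frame pixel (172,138). The aluminium tray with the cup is at (325,205), its lug at (351,199), so that is the one meant. The dial is at (405,197) and the jar is at (390,237). The warmer is at (212,211), with its slot mouth facing right. The dial detections at (205,204) and (380,353) need care, because the first is the spindle.

First I'll move to a point above the warmer and look at it with the wrist camera.

Request:
{"op": "jog_arm", "data": {"translation": [[16, -38, 7], [32, -76, 14], [48, -114, 21], [64, -152, 28], [80, -190, 35], [96, -228, 42], [112, -266, 49], [128, -304, 56], [144, -342, 63], [160, -380, 70], [172, -410, 75], [172, -410, 75]], "turn": [-6, -12, -18, -24, -30, -36, -42, -48, -54, -60, -66, -72]}}

```text
clock: 2.4
position: [0.4477, 0.1452, 0.3081]
ee_rot: [0.759, 0.651, 0.001, 0.001]
ft_force: [-0.3, -0.4, 0.4]
grip_width: 0.997
```

```bash
cat > look.py <<'E'
from h import *
import sys
p=shot(sys.argv[1],sys.argv[2])
Z=dict(warmer=0,slot_mouth=0,tray=0,tray_lug=.05,cup=0.005,dial=0,spindle_top=.095)
o=manip.get_obs();q=o['ee_rot'];print(round(float(o['clock']),2),np.round(o['position'],4),'jawyaw',round(float(np.degrees(np.arctan2(q[1]**2-q[0]**2,2*q[0]*q[1]))),1))
print('campos',np.round(np.array(p['pose'])[:3,3],3))
for n in sys.argv[3:]:
    for r in manip.pinpoint(p,n)[:2]: print(n,np.round(r['at']),round(r['confidence'],2),np.round(at_z(p,r['at'],Z[n]),4))
E
python3 look.py wrist w1 warmer slot_mouth spindle_top tray tray_lug
```

```text
2.45 [0.4464 0.1487 0.3074] jawyaw -9.0
campos [0.46  0.219 0.45 ]
warmer [342. 102.] 0.53 [0.5527 0.224  0.    ]
spindle_top [344.  98.] 0.5 [0.5359 0.2268 0.095 ]
tray_lug [541.   8.] 0.56 [0.7737 0.2891 0.05  ]
```

View pics/w1.png

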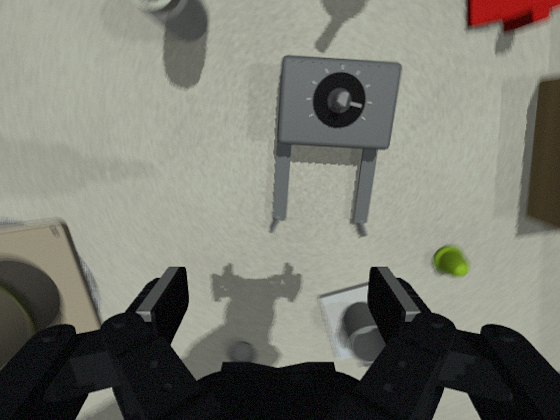

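The wrist view shows the console top with corners near (284,57), (401,64), (389,149) and (278,142). The spindle is at (342,100), with its tick toward about (361,105). The rails end near (280,222) and (362,225). Next I'll fit the warmer pose and enlarge the spindle.

```bash
cat > fit.py <<'E'
from h import *
from scipy.optimize import least_squares
def T(w,x,y,z):
    c,s=np.cos(w[2]),np.sin(w[2]);return [w[0]+c*x-s*y,w[1]+s*x+c*y,z]
E
python3 - <<'E'
from fit import *
im=cv2.imread('pics/w1.png');a=im[40:240,260:420]
cv2.imwrite('pics/w1c.png',np.hstack([cv2.resize(a,(480,600),interpolation=cv2.INTER_CUBIC),cv2.resize(im[70:130,312:372],(300,300),interpolation=cv2.INTER_CUBIC).repeat(2,0)[:600]]))
p=manip.camera('wrist')
# corners: back-left etc. image up = warmer +x ; image right = warmer -y
m=[(166,70),(166,-70),(66,-70),(66,70)];uv=np.array([(284,57),(401,64),(389,149),(278,142)],float)
f=lambda w:np.ravel([proj(p,T(w,x/1e3,y/1e3,.065)) for x,y in m]-uv)
r=least_squares(f,[.525,.109,1.4]);print(r.x,np.round(r.fun,1))
w=r.x
print('spindle top',np.round(T(w,.12,0,.095),4),proj(p,T(w,.12,0,.095)),'mouth',T(w,-.066,0,0))
for x,y in [(-45,58),(-45,-58),(-66,65),(-66,-65)]:print(x,y,np.round(proj(p,T(w,x/1e3,y/1e3,.018)),1))
E
```

```text
[0.50607576 0.11669522 1.38097845] [-2.9 -2.6  3.7 -1.8  1.1  2.7 -1.9  3.1]
spindle top [0.5287 0.2345 0.095 ] [343.66047024 100.27564477] mouth [np.float64(0.49362288000689786), np.float64(0.05188067047443161), 0]
-45 58 [280.2 219.6]
-45 -58 [358.6 223.8]
-66 65 [274.7 232.7]
-66 -65 [361.4 237.3]
```

View pics/w1c.png

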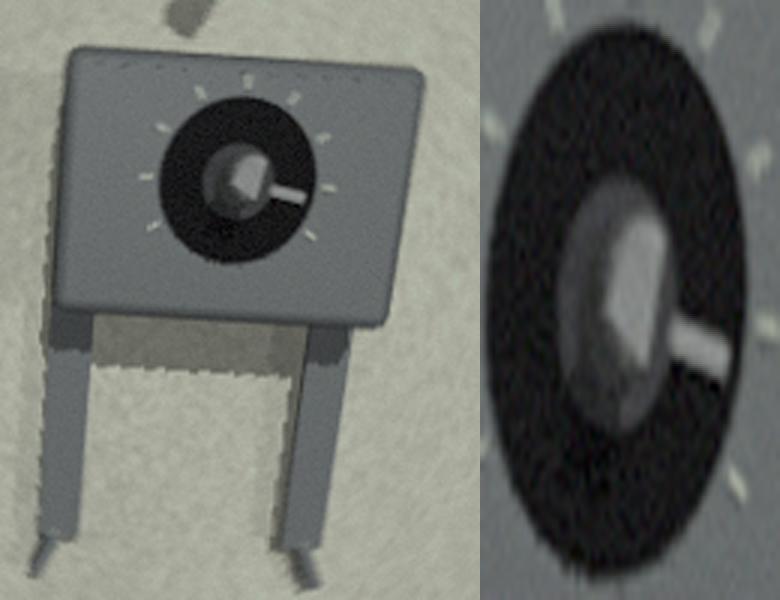

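```bash
cat > fitw.py <<'E'
from fit import *
old=cv2.cvtColor(cv2.imread('pics/w1.png'),cv2.COLOR_BGR2GRAY)
p=shot('wrist','w2');new=cv2.cvtColor(p['frame'],cv2.COLOR_RGB2GRAY)
crop=np.array([(68,48),(424,70),(388,325),(55,306),(75,540),(275,548)],float)/3+[260,40]
P=np.vstack([crop,[(349.6,103.5),(362,106.2)]]).astype(np.float32)
Q,st,_=cv2.calcOpticalFlowPyrLK(old,new,P[:,None],None,winSize=(21,21));Q=Q[:,0];print(np.round(Q-P,1).tolist())
m=[(166,70,65),(166,-70,65),(66,-70,65),(66,70,65),(-45,50,18),(-45,-50,18)]
f=lambda w:np.ravel([proj(p,T(w,x/1e3,y/1e3,z/1e3)) for x,y,z in m]-Q[:6])
r=least_squares(f,[.525,.109,1.4]);w=r.x;print(w,np.round(r.fun,1))
a,b=[at_z(p,q,.066) for q in Q[6:]];s=np.array(T(w,.12,0,.095))
print('spindle',s,'tick yaw',np.degrees(np.arctan2(*(b-a)[1::-1])),'from centre',np.degrees(np.arctan2(*(b-s)[1::-1])),np.linalg.norm((b-s)[:2]),np.linalg.norm((a-s)[:2]))
for n in('spindle_top',):
    for k in manip.pinpoint(p,n)[:2]: print(n,at_z(p,k['at'],.095))
E
python3 fitw.py
```

```text
[[5.199999809265137, 7.599999904632568], [5.5, 8.0], [4.599999904632568, 7.599999904632568], [4.300000190734863, 6.699999809265137], [3.799999952316284, 5.599999904632568], [3.4000000953674316, 6.099999904632568], [5.300000190734863, 7.900000095367432], [5.199999809265137, 7.800000190734863]]
[0.51020363 0.10819064 1.37473479] [-1.4 -2.   2.3 -1.2  0.   2.4 -1.9  2.5  0.1 -0.9  1.  -0.1]
spindle [0.53358058 0.22589161 0.095     ] tick yaw -18.964895655667878 from centre -19.623663890937447 0.02943711299360259 0.014439653777384827
spindle_top [0.5345304  0.22545845 0.095     ]
```

Warmer origin is at (0.510, 0.108) with yaw 78.8°. The spindle is at (0.534, 0.2257) with its flat toward -19°, and the network agrees on the position. Next I'll look at the tray from close by.

Request:
{"op": "jog_arm", "data": {"translation": [[12, -37, -5], [24, -74, -11], [36, -111, -17], [48, -148, -22], [60, -185, -28], [72, -222, -33], [84, -259, -38], [96, -296, -44], [108, -333, -50], [120, -370, -55], [132, -407, -60], [143, -440, -66]], "turn": [1.5, 3, 5, 6.5, 8, 9.5, 11, 12.5, 14, 16, 17.5, 19]}}

```text
clock: 3.85
position: [0.5882, -0.2887, 0.2395]
ee_rot: [0.633, 0.774, -0.0, 0.0]
ft_force: [0.5, 0.6, 1.1]
grip_width: 1.002
```

Request:
{"op": "jog_arm", "data": {"translation": [[0, -5, 0], [0, -5, 0], [0, -5, 0]], "turn": [0, 0, 0]}}

```text
clock: 4.1
position: [0.5883, -0.293, 0.2391]
ee_rot: [0.633, 0.774, -0.0, -0.0]
ft_force: [0.2, 0.1, 0.7]
grip_width: 1.001
```

```bash
python3 look.py wrist w3 tray tray_lug cup dial
```

```text
4.15 [ 0.5886 -0.2921  0.2395] jawyaw 11.6
campos [ 0.575 -0.22   0.381]
tray_lug [276.  94.] 0.56 [ 0.569  -0.1988  0.05  ]
cup [277.  18.] 0.57 [ 0.5537 -0.1221  0.005 ]
dial [249. 237.] 0.69 [ 0.5675 -0.3773  0.    ]
```

View pics/w3.png

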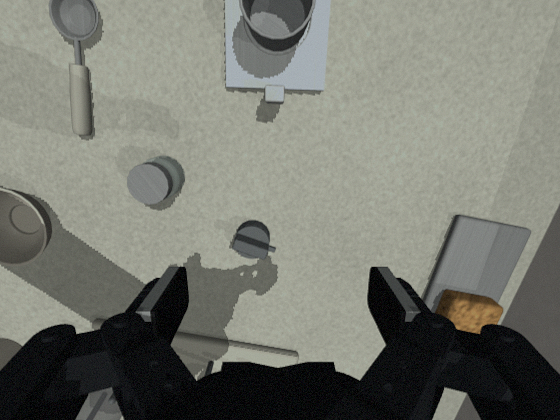

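The wrist view shows the tray's rear edge running from (226,87) to (324,90), with the lug top near (275,91). The dial hub is at (253,238), its bar and nose pointing to (274,248). I'll compute the poses of both.

```bash
python3 - <<'E'
from h import *
p=manip.camera('wrist')
im=cv2.imread('pics/w3.png')
cv2.imwrite('pics/w3c.png',np.hstack([cv2.resize(im[60:120,215:335],(800,400),interpolation=cv2.INTER_CUBIC)[:,:480],cv2.resize(im[205:275,220:290],(400,400),interpolation=cv2.INTER_CUBIC)])[:,:800])
a,b=at_z(p,(226,87),.01),at_z(p,(324,90),.01)
print(a,b,np.linalg.norm(b-a),'jaw',np.degrees(np.arctan2(*(b-a)[1::-1])))
print('lug',at_z(p,(275,91),.05))
s=cv2.resize(im[60:120,215:335],(480,240),interpolation=cv2.INTER_CUBIC)
d=cv2.resize(im[205:275,220:290],(560,560),interpolation=cv2.INTER_CUBIC)
o=np.zeros((560,800,3),np.uint8);o[:,:560]=d;o[:240,560:]=s[:,120:360];cv2.imwrite('pics/w3c.png',o)
E
```

```text
[ 0.51231574 -0.19953452  0.01      ] [ 0.62077261 -0.18051199  0.01      ] 0.11011243606010747 jaw 9.948068895347395
lug [ 0.56781071 -0.19545425  0.05      ]
```

View pics/w3c.png

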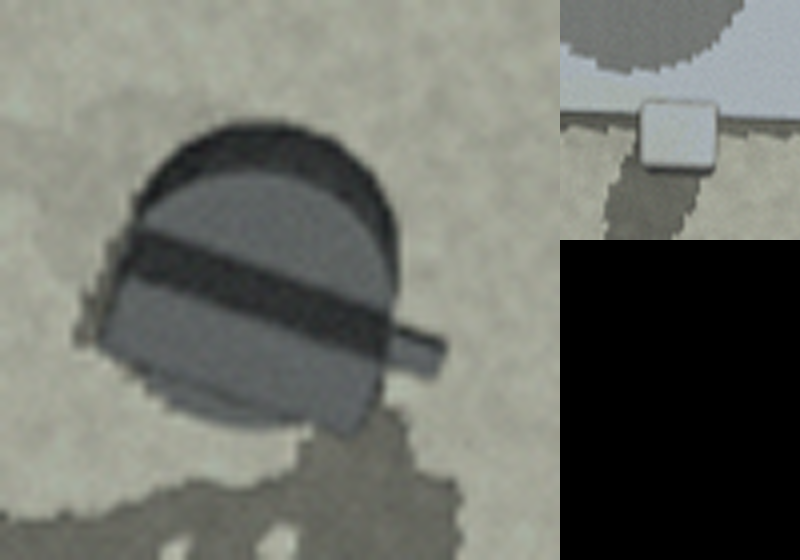

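The dial's nose is clearly at the right end of the bar, and the lug top centre is at (275,93), which gives world (0.568, -0.198). Next I'll grasp the lug.

Request:
{"op": "jog_arm", "data": {"translation": [[-7, 32, -10], [-14, 64, -20], [-20, 94, -40], [-20, 94, -80], [-20, 94, -120], [-20, 94, -160], [-20, 94, -190], [-20, 94, -210], [-20, 94, -221], [-20, 94, -221], [-20, 94, -221]], "turn": [-1, -1.6, -1.6, -1.6, -1.6, -1.6, -1.6, -1.6, -1.6, -1.6, -1.6], "grip": 85}}

```text
clock: 5.32
position: [0.569, -0.1983, 0.0199]
ee_rot: [0.643, 0.766, 0.0, 0.001]
ft_force: [-0.6, 0.4, -0.3]
grip_width: 0.993
```

Request:
{"op": "jog_arm", "data": {"translation": [[0, 0, 0], [0, 0, 0], [0, 0, 0], [0, 0, 0], [0, 0, 0], [0, 0, 0], [0, 0, 0], [0, 0, 0]], "turn": [0, 0, 0, 0, 0, 0, 0, 0], "grip": 10, "grip_force": 50}}

```text
clock: 5.98
position: [0.569, -0.1986, 0.0204]
ee_rot: [0.643, 0.766, 0.0, 0.001]
ft_force: [-3.1, 0.2, 6.8]
grip_width: 0.226
```

```bash
python3 look.py wrist w4 cup tray slot_mouth; python3 look.py top t4 tray_lug tray cup
```

```text
6.03 [ 0.569  -0.1986  0.0204] jawyaw 10.0
campos [ 0.557 -0.125  0.163]
cup [274. 106.] 0.6 [ 0.5549 -0.1209  0.005 ]
6.23 [ 0.569  -0.1986  0.0205] jawyaw 10.0
campos [0.42  0.032 1.378]
tray_lug [354. 195.] 0.63 [ 0.5761 -0.2071  0.05  ]
tray_lug [191. 132.] 0.59 [0.7767 0.288  0.05  ]
tray [171. 139.] 0.85 [0.7681 0.3594 0.    ]
tray [322. 204.] 0.69 [ 0.5554 -0.1172  0.    ]
cup [322. 204.] 0.68 [ 0.5533 -0.1157  0.005 ]
```

Request:
{"op": "jog_arm", "data": {"translation": [[-4, 4, 0], [-12, 11, 0], [-22, 19, 0], [-32, 28, 0], [-42, 37, 0], [-53, 46, 0], [-64, 55, 0], [-75, 65, 0], [-86, 75, 0], [-95, 82, 0], [-101, 87, 0], [-102, 88, 0]], "turn": [-1, -3, -5, -7, -9, -11, -13, -15, -17, -19, -20.5, -21.2]}}

```text
clock: 7.38
position: [0.4661, -0.1098, 0.0204]
ee_rot: [0.773, 0.634, 0.0, 0.0]
ft_force: [-0.6, -0.5, -1.8]
grip_width: 0.227
```

Request:
{"op": "jog_arm", "data": {"translation": [[0, 0, 0], [0, 0, 0]], "turn": [0, 0]}}

```text
clock: 7.55
position: [0.4659, -0.1095, 0.0204]
ee_rot: [0.773, 0.634, 0.0, -0.0]
ft_force: [-3.0, 1.0, 3.4]
grip_width: 0.222
```

```bash
python3 look.py wrist w5 cup tray slot_mouth warmer
```

```text
7.6 [ 0.4659 -0.1096  0.0204] jawyaw -11.3
campos [ 0.482 -0.037  0.163]
cup [272. 109.] 0.91 [ 0.4799 -0.0327  0.005 ]
```

View pics/w5.png

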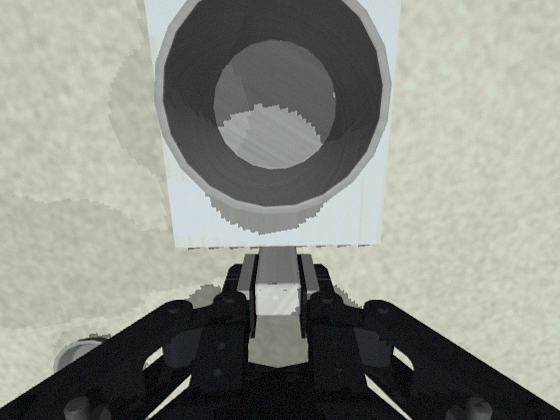

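The wrist view shows the tray held squarely, with its rear edge from (176,247) to (380,244) and the cup upright in the recess.

```bash
python3 - <<'E'
from h import *
p=manip.camera('wrist')
g=lambda *q:at_z(p,q,.01)[:2]
a,b,c,d=g(176,247),g(380,244),g(146,0),g(402,0)
yaw=lambda v:np.degrees(np.arctan2(v[1],v[0]))
print(np.linalg.norm(b-a),np.linalg.norm(d-c),'y',yaw(b-a),'x',yaw(c-a),yaw(d-b))
x=(c+d)/2-(a+b)/2;print('mid',yaw(x))
w=np.array([.5102,.1082]);t=np.radians(78.77);e=np.array([np.cos(t),np.sin(t)]);n=np.array([-e[1],e[0]])
for m in((a+b)/2,(c+d)/2): print('rear/front mid in warmer',(m-w)@e,(m-w)@n)
E
```

```text
0.10919531005236646 0.10929290318289811 y -10.420301447840297 x 79.56052299041544 79.51678138201227
mid 79.53880907777197
rear/front mid in warmer -0.2133429621986689 -0.0006583546049969066
rear/front mid in warmer -0.09987678610832307 0.0008642542639908241
```

Request:
{"op": "jog_arm", "data": {"translation": [[1, 5, 0], [3, 14, 0], [5, 25, 0], [7, 36, 0], [9, 47, 0], [11, 57, 0], [13, 67, 0], [15, 77, 0], [17, 86, 0], [18.5, 93, 0], [19.5, 98, 0], [19.5, 98, 0]], "turn": [-0.3, -0.7, -0.7, -0.7, -0.7, -0.7, -0.7, -0.7, -0.7, -0.7, -0.7, -0.7]}}

```text
clock: 8.85
position: [0.4858, -0.01, 0.0204]
ee_rot: [0.777, 0.63, 0.0, -0.0]
ft_force: [0.5, 0.9, -0.6]
grip_width: 0.228
```

```bash
python3 look.py wrist w6 cup slot_mouth; python3 -c "
from h import *
o=manip.get_obs();print(o['ft_force'],o['torque'])"
```

```text
8.9 [ 0.4857 -0.0102  0.0204] jawyaw -11.9
campos [0.502 0.063 0.163]
cup [273. 107.] 0.92 [0.5016 0.0678 0.005 ]
[ 1.21867962  3.31784315 -0.45294304] [ 0.39434149 -0.16085448  0.01067014]
```

View pics/w6.png

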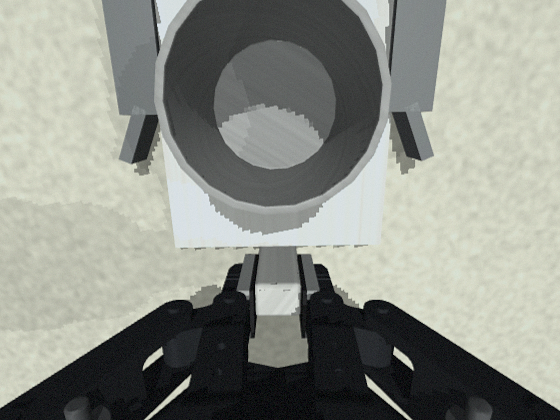

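The view shows the tray inside the rails and centred, with the lips at columns 157 and 394 and no side force. Next I'll push it home.

Request:
{"op": "jog_arm", "data": {"translation": [[1.5, 8, 0], [3.5, 17, 0], [5.5, 27, 0], [7, 35, 0], [8.2, 41, 0], [9, 45, 0], [9.4, 47, 0], [9.7, 48.5, 0], [10, 50, 0], [10, 50, 0]], "turn": [0, 0, 0, 0, 0, 0, 0, 0, 0, 0]}}

```text
clock: 9.83
position: [0.4952, 0.0377, 0.0204]
ee_rot: [0.777, 0.629, -0.0, -0.0]
ft_force: [-2.6, -8.8, 5.7]
grip_width: 0.223
```

```bash
python3 look.py wrist w7 cup; python3 - <<'E'
from h import *
o=manip.get_obs();print(o['ft_force'],o['torque'])
E
```

```text
9.88 [0.4952 0.0377 0.0204] jawyaw -12.0
campos [0.512 0.111 0.163]
cup [274. 105.] 0.7 [0.5119 0.1161 0.005 ]
[-2.782081   -7.94679462  4.96688619] [-1.64432106  0.48579329  0.08958327]
```

Request:
{"op": "jog_arm", "data": {"translation": [[0.4, 2, 0], [0.8, 4, 0], [0.8, 4, 0]], "turn": [0, 0, 0]}}

```text
clock: 10.18
position: [0.4951, 0.0379, 0.0204]
ee_rot: [0.778, 0.628, -0.002, 0.001]
ft_force: [-5.6, -16.6, 11.1]
grip_width: 0.226
```

```bash
python3 look.py wrist w8 cup; python3 - <<'E'
from h import *
im=cv2.imread('pics/w8.png');cv2.imwrite('pics/w8.png',im)
E
```

```text
10.23 [0.4951 0.0378 0.0204] jawyaw -12.2
campos [0.513 0.111 0.162]
cup [274. 106.] 0.81 [0.5118 0.1159 0.005 ]
```

View pics/w8.png

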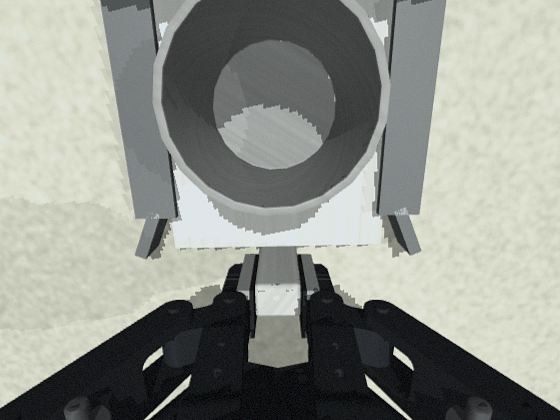

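The tray is against the stop: an extra 4 mm command moved it 0.2 mm and raised the force to 17 N. The rails end at row 215 and the cup is upright. Next I'll release it and move over the dial.

Request:
{"op": "jog_arm", "data": {"translation": [[0, 0, 0], [0, 0, 0], [0, 0, 0], [0, 0, 0], [0, 0, 0], [0, 0, 20], [0, 0, 50], [0, 0, 90], [0, 0, 130], [0, -20, 160], [8, -50, 180], [15, -85, 180]], "turn": [0, 0, 0, 0, 0, 0, 0, 0, 5, 12, 19, 26], "grip": 60}}

```text
clock: 11.28
position: [0.5117, -0.0419, 0.2049]
ee_rot: [0.62, 0.785, 0.002, 0.003]
ft_force: [1.5, -0.3, -0.6]
grip_width: 0.702
```

Request:
{"op": "jog_arm", "data": {"translation": [[6, -33, 0], [12, -66, 0], [18, -99, 0], [24, -132, 0], [30, -165, 0], [36, -198, 0], [42, -231, 0], [48, -264, 0], [54, -297, 0], [59, -325, 0], [60, -331, 0], [60, -331, 0]], "turn": [6, 12, 18, 24, 30, 36, 42, 48, 54, 60, 66, 68]}}

```text
clock: 12.28
position: [0.5707, -0.3759, 0.2042]
ee_rot: [0.074, 0.997, 0.002, 0.001]
ft_force: [-0.5, 1.5, 0.6]
grip_width: 0.702
```

Request:
{"op": "jog_arm", "data": {"translation": [[0, 0, 0], [0, 0, 0], [0, 0, 0]], "turn": [0, 0, 0]}}

```text
clock: 12.53
position: [0.5709, -0.3753, 0.204]
ee_rot: [0.074, 0.997, 0.002, 0.001]
ft_force: [-0.1, -0.3, 0.8]
grip_width: 0.707
```

```bash
python3 - <<'E'
from h import *
import pickle
p=manip.camera('wrist');pickle.dump(p,open('w9.pkl','wb'))
o=manip.get_obs();q=o['ee_rot'];print(round(float(o['clock']),2),np.round(o['position'],4),'jawyaw',round(float(np.degrees(np.arctan2(q[1]**2-q[0]**2,2*q[0]*q[1]))),1),np.round(o['joint_pos'],2))
g=proj(p,[.57,-.378,.03]);print(g)
for n in('dial',):
    for k in manip.pinpoint(p,n)[:2]: print(n,k['at'],k['confidence'],at_z(p,k['at'],0))
u,v=np.clip(np.round(g).astype(int),[60,60],[500,360]);print(u,v)
cv2.imwrite('pics/w9.png',cv2.resize(p['frame'][v-60:v+60,u-60:u+60,::-1],(600,600),interpolation=cv2.INTER_CUBIC))
E
```

```text
12.58 [ 0.571  -0.3752  0.2041] jawyaw 81.5 [ 0.07  0.54  0.67  1.35 -0.34  1.36  2.16]
[274.88487338 189.42086906]
dial [274.3, 182.5] 0.9 [ 0.56878579 -0.37861968  0.        ]
275 189
```

View pics/w9.png

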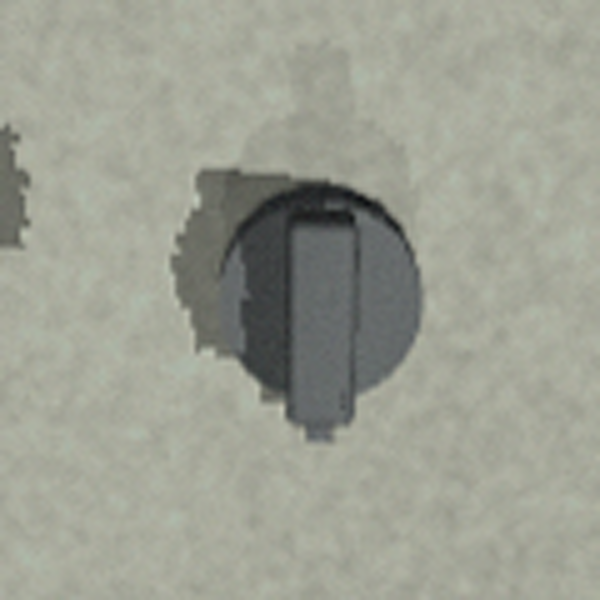

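The crop shows the bar's top from (323,221) down to (319,422), with the nose at (320,436) at the lower end, as expected.

```bash
python3 - <<'E'
from h import *
import pickle
p=pickle.load(open('w9.pkl','rb'))
c=[at_z(p,(np.array(q)/5+[215,129]),.046)[:2] for q in[(290,222),(356,220),(352,423),(286,421)]]
a,b=(c[0]+c[1])/2,(c[2]+c[3])/2
print('bar centre',(a+b)/2,'len',np.linalg.norm(b-a),'w',np.linalg.norm(c[1]-c[0]),'yaw',np.degrees(np.arctan2(*(b-a)[1::-1])))
n=at_z(p,np.array((319,440))/5+[215,129],.005)[:2];print('nose',n)
E
```

```text
bar centre [ 0.57130915 -0.37377362] len 0.04131582496114137 w 0.012940362414214696 yaw -9.578492372360145
nose [ 0.60887653 -0.37945872]
```

Request:
{"op": "jog_arm", "data": {"translation": [[0, 0, -35], [0, 0.5, -70], [0, 0.5, -105], [0, 0.5, -140], [0, 0.5, -165], [0, 0.5, -176], [0, 0.5, -180], [0, 0.5, -180], [0, 0.5, -180]], "turn": [-1, -1, -1, -1, -1, -1, -1, -1, -1]}}

```text
clock: 13.38
position: [0.572, -0.3752, 0.0261]
ee_rot: [0.083, 0.997, 0.002, 0.002]
ft_force: [0.3, 0.1, 0.9]
grip_width: 0.699
```

Request:
{"op": "jog_arm", "data": {"translation": [[0, 0, 0], [0, 0, 0], [0, 0, 0], [0, 0, 0], [0, 0, 0], [0, 0, 0], [0, 0, 0], [0, 0, 0], [0, 0, 0]], "turn": [0, 0, 0, 0, 0, 0, 0, 0, 0], "grip": 4, "grip_force": 60}}

```text
clock: 14.13
position: [0.5726, -0.3755, 0.0272]
ee_rot: [0.083, 0.997, 0.002, 0.003]
ft_force: [-0.0, 1.1, 6.5]
grip_width: 0.148
```

Request:
{"op": "jog_arm", "data": {"translation": [[0, 0, 15], [0, 0, 45], [0, 0, 80], [0, 0, 120], [0, 15, 150], [-1, 45, 165], [-3, 80, 165], [-5, 115, 165], [-8, 150, 165], [-10, 185, 165], [-13, 220, 165], [-15, 255, 165]], "turn": [0, 0, 0, 0, 0, -1, -2, -3, -4, -5, -6, -7]}}

```text
clock: 15.13
position: [0.557, -0.1191, 0.1932]
ee_rot: [0.144, 0.99, 0.002, 0.003]
ft_force: [0.8, -0.2, -0.6]
grip_width: 0.15
```

Request:
{"op": "jog_arm", "data": {"translation": [[-2, 35, 0], [-4, 70, 0], [-6, 105, 0], [-8, 140, 0], [-10, 175, 0], [-12, 210, 0], [-14, 245, 0], [-17, 280, 0], [-19, 310, 0], [-22, 335, 0], [-23, 346, 0], [-23, 346, 0]], "turn": [-0.5, -1, -2, -3, -3, -3, -3, -3, -3, -3, -3, -3]}}

```text
clock: 16.13
position: [0.5332, 0.2296, 0.1935]
ee_rot: [0.168, 0.986, 0.002, 0.003]
ft_force: [0.4, 0.2, -0.1]
grip_width: 0.15
```

Request:
{"op": "jog_arm", "data": {"translation": [[0, 0, 0], [0, 0, 0], [0, 0, 0]], "turn": [0, 0, 0]}}

```text
clock: 16.38
position: [0.5338, 0.2278, 0.1939]
ee_rot: [0.169, 0.986, 0.002, 0.003]
ft_force: [0.2, -0.4, -0.3]
grip_width: 0.15
```

```bash
python3 look.py wrist w10 dial cup spindle_top; python3 look.py side s10 dial spindle_top tray cup; python3 - <<'E'
from h import *
a=cv2.imread('pics/w10.png')[:,80:480];b=cv2.imread('pics/s10.png')[90:270,190:330]
o=np.zeros((525,800,3),np.uint8);o[:420,:400]=a;o[:514,400:]=cv2.resize(b,(400,514),interpolation=cv2.INTER_CUBIC);cv2.imwrite('pics/v10.png',o)
E
```

```text
16.43 [0.5337 0.2279 0.1938] jawyaw 70.5
campos [0.463 0.252 0.336]
dial [276. 246.] 0.61 [0.6021 0.2017 0.    ]
cup [175. 199.] 0.97 [0.5098 0.1164 0.005 ]
spindle_top [273. 212.] 0.57 [0.5337 0.2237 0.095 ]
16.63 [0.5334 0.229  0.1936] jawyaw 70.6
campos [ 0.162 -0.83   0.719]
dial [260. 157.] 0.77 [ 0.6434  0.5344 -0.    ]
spindle_top [264. 178.] 0.39 [0.5439 0.2188 0.095 ]
spindle_top [269. 231.] 0.33 [ 0.4641 -0.0304  0.095 ]
tray [311. 175.] 0.84 [0.7614 0.3455 0.    ]
tray [268. 228.] 0.63 [0.5137 0.1048 0.    ]
cup [265. 222.] 0.97 [0.5125 0.1297 0.005 ]
```

View pics/v10.png

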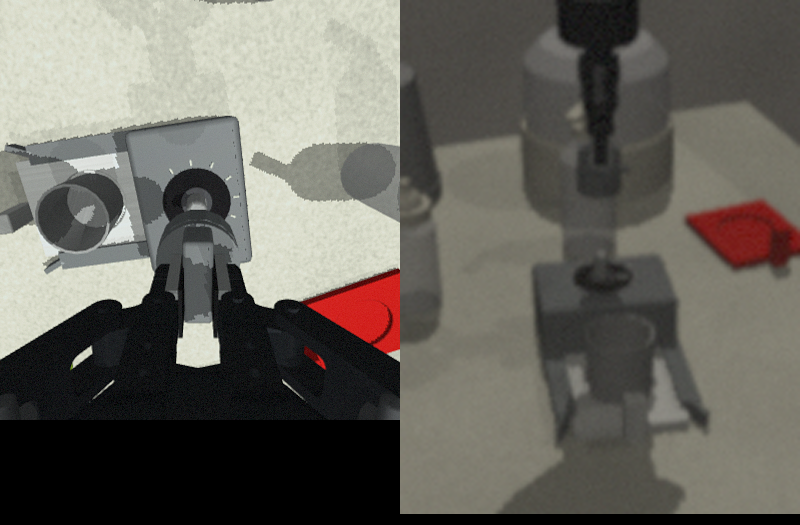

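The wrist view shows the tray and cup home, with the cup upright. The dial is held between the fingers just in front of the spindle at (273,200). I'll average a few settled readings before lowering it.

```bash
cat > rel.py <<'E'
from h import *
S=[];D=[];X=[]
for i in range(5):
    p=manip.camera('wrist');o=manip.get_obs()['position'];X.append(o)
    s=[k for k in manip.pinpoint(p,'spindle_top')[:1]];d=[k for k in manip.pinpoint(p,'dial')[:1]]
    if s:S.append(at_z(p,s[0]['at'],.095)[:2])
    if d:D.append(at_z(p,d[0]['at'],o[2]-.027)[:2]-o[:2])
for n,v in(('tcp',X),('spindle',S),('dial-tcp',D)):print(n,np.round(np.array(v)*1e3,1).tolist())
E
python3 rel.py
```

```text
tcp [[533.3, 229.6, 193.5], [533.2, 229.7, 193.5], [533.2, 229.7, 193.5], [533.2, 229.7, 193.5], [533.2, 229.7, 193.5]]
spindle [[535.9, 224.7], [535.6, 225.4], [532.5, 225.1], [534.7, 225.8], [535.1, 224.4]]
dial-tcp [[-0.9, -1.4], [-2.3, -1.9], [-1.1, -0.3], [-2.3, -0.9], [-2.5, -2.1]]
```

Request:
{"op": "jog_arm", "data": {"translation": [[2.7, -4.2, -15], [2.7, -4.2, -35], [2.7, -4.2, -52], [2.7, -4.2, -62], [2.7, -4.2, -66], [2.7, -4.2, -66], [2.7, -4.2, -66], [2.7, -4.2, -66], [2.7, -4.2, -66], [2.7, -4.2, -66]], "turn": [0, 0, 0, 0, 0, 0, 0, 0, 0, 0]}}

```text
clock: 18.42
position: [0.5363, 0.2257, 0.1283]
ee_rot: [0.168, 0.986, 0.002, 0.004]
ft_force: [-0.1, -0.1, -0.2]
grip_width: 0.148
```

```bash
python3 look.py wrist w11; python3 rel.py;  python3 -c "
from h import *
o=manip.get_obs();print(o['position'],o['ft_force'],o['torque'])"
```

```text
18.47 [0.5362 0.2256 0.1281] jawyaw 70.7
campos [0.466 0.249 0.27 ]
tcp [[536.1, 225.6, 128.0], [536.0, 225.5, 127.7], [535.9, 225.5, 127.5], [535.9, 225.5, 127.5], [535.9, 225.5, 127.5]]
spindle []
dial-tcp [[-1.5, -3.1], [-1.3, -1.6], [-1.2, -2.3], [-1.7, -1.6], [-3.5, -1.4]]
[0.53595114 0.22544462 0.1275519 ] [ 0.7755542  -0.15907446 -0.693633  ] [ 0.00488507  0.01959714 -0.01760856]
```

Request:
{"op": "jog_arm", "data": {"translation": [[0, 0, -3], [0, 0, -6], [0, 0, -9], [0, 0, -12], [0, 0, -12]], "turn": [0, 0, 0, 0, 0]}}

```text
clock: 19.63
position: [0.5355, 0.2253, 0.1146]
ee_rot: [0.168, 0.986, 0.001, 0.003]
ft_force: [-0.2, 0.0, 0.1]
grip_width: 0.143
```

There is no force with the dial 7 mm below the spindle top, so the dial is engaging. I'll continue down.

Request:
{"op": "jog_arm", "data": {"translation": [[0, 0, -3], [0, 0, -6], [0, 0, -9], [0, 0, -11], [0, 0, -11]], "turn": [0, 0, 0, 0, 0]}}

```text
clock: 20.05
position: [0.5354, 0.2253, 0.1032]
ee_rot: [0.168, 0.986, 0.001, 0.003]
ft_force: [-0.6, -0.7, -0.4]
grip_width: 0.151
```

Request:
{"op": "jog_arm", "data": {"translation": [[0, 0, -2], [0, 0, -4], [0, 0, -6], [0, 0, -8], [0, 0, -8], [0, 0, -8]], "turn": [0, 0, 0, 0, 0, 0]}}

```text
clock: 20.55
position: [0.5357, 0.2254, 0.0959]
ee_rot: [0.168, 0.986, 0.002, 0.003]
ft_force: [-3.6, -0.7, 7.7]
grip_width: 0.151
```

Request:
{"op": "jog_arm", "data": {"translation": [[0, 0, -1], [0, 0, -2], [0, 0, -3], [0, 0, -3], [0, 0, -3]], "turn": [0, 0, 0, 0, 0], "grip_force": 70}}

```text
clock: 20.97
position: [0.5361, 0.2255, 0.0953]
ee_rot: [0.168, 0.986, 0.002, 0.003]
ft_force: [-10.0, -4.1, 25.1]
grip_width: 0.142
```

The force rises steeply at the end stop, reaching 25 N at z = 0.0953. I'll make a final check.

```bash
python3 look.py wrist w12 cup dial; python3 look.py side s12 tray cup dial; python3 - <<'E'
from h import *
for i in range(4): manip.camera('top')
o=manip.get_obs();print(o['clock'],o['position'],o['ft_force'],o['grip_width'])
a=cv2.imread('pics/w12.png')[:,80:480];b=cv2.imread('pics/s12.png')[130:265,200:305]
v=np.zeros((514,800,3),np.uint8);v[:420,:400]=a;v[:,400:]=cv2.resize(b,(400,514),interpolation=cv2.INTER_CUBIC);cv2.imwrite('pics/v12.png',v)
E
```

```text
21.02 [0.5361 0.2255 0.0952] jawyaw 70.7
campos [0.466 0.249 0.237]
cup [138. 229.] 0.87 [0.5112 0.1156 0.005 ]
dial [277. 244.] 0.77 [0.5629 0.2159 0.    ]
21.17 [0.5361 0.2255 0.0953] jawyaw 70.7
campos [ 0.162 -0.83   0.719]
tray [310. 176.] 0.97 [0.757  0.3411 0.    ]
tray [250. 321.] 0.41 [ 0.3549 -0.2005  0.    ]
cup [266. 222.] 0.92 [0.5148 0.1277 0.005 ]
dial [262. 188.] 0.56 [0.5721 0.3198 0.    ]
21.5167 [0.53609248 0.22551951 0.09526516] [-8.83222832 -3.46354582 25.20778272] 0.1491555003235538
```

View pics/v12.png

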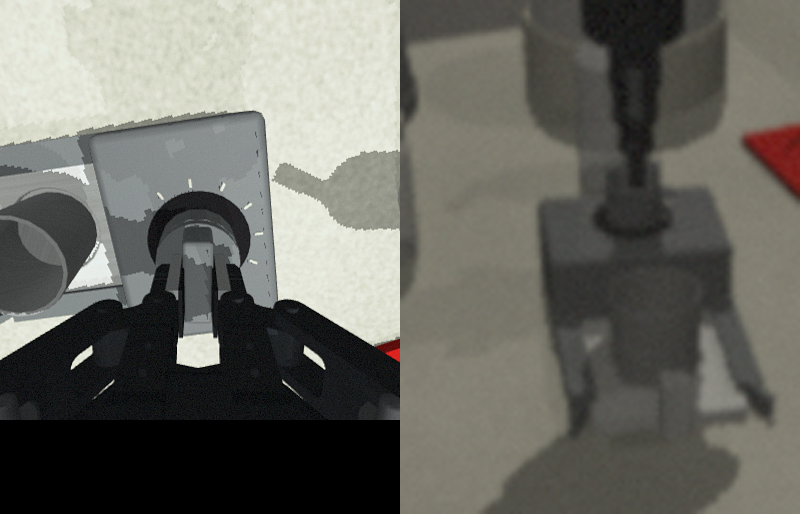

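The dial sits low over the console, centred in the black ring and still gripped. The cup stands upright in the tray, which is home. The force is steady at 25 N, so I'll hand it in.

```bash
python3 -c "
from workcell import manip
print(manip.hand_in())"
```

```text
the job is handed in; nothing more can be done
None
```

The job is handed in at about 21.5 s of the 61 s limit. No verdict came back, so these are only my own readings.

- **Tray and cup:** I slid the aluminium tray by its lug against the slot's stop. An extra 4 mm command moved it only 0.2 mm and raised the force to 17 N. The lug ended about 1.5 mm from its computed home position. The last pictures show the cup upright in the tray.
- **Dial:** I gripped the dial by its bar, turned it about 10° to match the spindle's tick at -19°, and lowered it on with no force until the bore bottomed. I then pressed the spindle about 8 mm down. The spring force read 7.7 N, then rose steeply to a steady 25 N at the end stop. The gripper still holds the dial at 70 N.
- **Checks that disagreed or were missing:**
  - In the last side view, the network's tray reports were the red look-alike and a low-confidence spot by the spoon, neither of them the real tray.
  - A sideways force of about 9 N remains on the dial.
  - I did not measure the bystanders again at the end, but felt no contact with any of them.

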